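Treadmill stop-button check

TASK

Check the treadmill's stop button, only pushing with the outside of the fingers and gripping nothing: press the three-lobed mushroom head down until it latches, and take the fingers away so that it stays down by itself. Then push it round clockwise (seen from above) by a lobe until the latch lets go and the head springs back up, and leave it up and untwisted. Be gentle with the head, and do not turn the dial or disturb the things lying around.

Things in the scene. Friction and masses are not known exactly. Their poses are not given: they have to be found in the camera images.
- stop_box: Fixed white casing, 120 x 120 mm, 50 mm high, bolted to the table, that carries the mushroom stop button in the middle of its top. Origin: centre of its underside, on the table; z up. The head's axis is vertical through this origin. A 38 mm wide grey collar, 9 mm high, and above it the plunger (24 mm wide) stand under the head.
- stop_top (a point): Centre of the domed top of the black mushroom head, 100.5 mm above the table when up; moves down and turns with the head. Head: round core 52 mm wide, 22.5 mm high, with three straight lobes 120 degrees apart: the first along this point's x axis, the others at +120 and -120 degrees about z (up).
- stop_lobe (a point): On the top face of the first lobe, on its centre line, 33 mm from the head's axis and 6.5 mm below stop_top. Each lobe is 14 mm wide with a round end that reaches 40 mm from the axis, and 16 mm high; its underside is level with the core's. Below it, down to the casing, there is 28 mm of air with the head up, about 20 mm when latched.
- stop_press (a joint): How far the head is pressed in (m): 0 up, hard stop at 0.010. Sprung: about 4 N at first, about 7 to 11 N just before the latch snaps in at about 0.008 (press on to 0.009 or 0.010 to be sure). Left alone it then stays latched at about 0.008.
- stop_twist (a joint): Twist of the head (rad), 0 at rest, growing clockwise seen from above, hard stop at 0.9. Turning it takes about 0.05 to 0.1 N m; a spring turns it back to 0. When the head is latched, a twist of about 0.65 frees the latch and the head springs up; let go, it then turns back to 0.
- dial_box: Fixed white casing of the same size as the stop box, with the speed dial in the middle of its top. Origin: centre of its underside. Left or right of the stop box.
- dial_end (a point): One end of the dial's bar grip, on its top, 95 mm above the table and 20 mm from the dial's axis, which is vertical through the origin of dial_box. The black bar is 46 mm long, 14 mm wide and 32 mm high on a 48 mm disc. Not to be turned.
- dumbbell: Loose green dumbbell, 176 mm long, 60 mm wide, 52 mm high, lying on the table along its own x; origin under its middle. Leave alone.
- cup: Loose white cup, 76 mm wide, 90 mm high; origin at the centre of its underside. Leave alone.
- stopwatch: Loose black stopwatch, 58 mm wide, 16 mm high, with a small crown; origin at the centre of its underside. Leave alone.
- jar: Loose jar of cream, 60 mm wide, 65 mm high; origin at the centre of its underside. Leave alone.

How it is judged (in metres and radians):
On the way, in this order (a step that is already met when the one before it is completed fails the run):
1. the head is latched down and stays down, untwisted, with nothing touching it (value of joint stop_press above 0.0065 m and value of joint stop_twist below 0.2 rad and contact force between each of the fingers, the arm and stop_press below 0.2 N), for 0.3 s.
2. the latched head is pushed round clockwise (value of joint stop_twist above 0.45 rad and value of joint stop_press above 0.005 m).
At the end, for the whole second after the job is handed in: The head is up again (pressed in less than 1.5 mm) and untwisted (less than 0.1 rad); dumbbell, cup, stopwatch and jar lie still within 20 mm of where they began; the dial is not turned (its bar end within 4 mm) (value of joint stop_press below 0.0015 m and value of joint stop_twist below 0.1 rad and distance of each of dumbbell, cup, stopwatch, jar from where it was at the start of the episode below 0.02 m and linear speed of each of dumbbell, cup, stopwatch, jar below 0.02 m/s and distance of dial_end from where it was at the start of the episode below 0.004 m); the robot touches nothing.
It fails at once if the head is squeezed or struck with more than 35 N (contact force between the fingers and stop_press above 35 N).
It fails at once if a thing lying around is moved or lifted by more than 20 mm (distance of any of dumbbell, cup, stopwatch, jar from where it was at the start of the episode above 0.02 m).
It fails at once if the dial is turned (distance of dial_end from where it was at the start of the episode above 0.004 m).
It also fails if it takes over 48 s, if anything falls off the work surface, if the arm or the gripper's body presses on something with over 40 N, if the wrist force passes 120 N, or if a joint passes its speed limit or range.

ROBOT

A 6-joint arm with a two-finger parallel gripper is mounted at the origin on the work surface. World frame = base frame: x ahead of the robot, y to its left, z up, the work surface at z = 0. Lengths are in mm, angles in rad, forces in N, time in s.
With the tool pointing down it reaches from about 400 to 925 mm from the base axis. Payload 12.5 kg.
Tool frame: the origin (TCP) lies at the very end of the fingers, on their centre line; the grasp point (between the pads) lies 19 mm behind it; z points along the fingers, y is the line along which they close (so a half turn about z gives the same grasp; the last joint's range is limited). The gripper opens to 95 mm and grips with 3 to 60 N. Pads are 20 mm wide; open, the fingers measure 119 mm over their backs; the gripper's body (75 mm by 180 mm) begins 59 mm behind the grasp point.
Start: joints at [1.179, 0.491, 1.559, -0, 1.092, -0.106], TCP at [176.186, 599.671, 214.661] pointing down, gripper open.
Joint ranges: [-3.1, 3.1], [-0.84, 2.19], [0.05, 2.79], [-1.13, 4.28], [0.06, 2.93], [-2.69, 2.69]. Speed limits (rad/s): [2.22, 2.22, 2.79, 3.14, 3.14, 3.14].

INTERFACE

Orientations are given as [roll, pitch, yaw] about the fixed x, y, z axes, in that order (R = Rz(yaw) Ry(pitch) Rx(roll)).
In Python, from cell import * gives the robot as it stands.
- The arm moves only by the tool jog_arm, never from a script. Its argument "targets" is a list of rows, each an object with "turn": the turn, a rotation vector about the world's x, y, z in degrees, a list of three; "slide": the shift along the world's x, y, z in mm, a list of three; "claw": the opening in per cent of the stroke, from 0 (shut) to 100 (fully open). In form: [{"turn": [wx, wy, wz], "slide": [x, y, z], "claw": claw}, ...]. A call has 1 to 5 rows; each row shifts and turns the commanded pose from where the row before left it; what a row does not reach is not made up. A row lasts 1/8 s, in which the tool goes at most 62.5 mm and 10.7 degrees, less where a joint would pass 70% of its speed; a pose out of reach is approached as far as the arm can. A call with a gripper value outside its range is refused whole. The fingers move at their own pace and stop on an object; the grip force is fixed at half the most. Time passes only in rows, so rows that do not move let the fingers close. It gives the time, the measured TCP pose, the force, the opening and the grip force at its end, in the units of the state.
- state(): the state, without advancing time (a new reading comes with each control period).
- read_camera(name): name is "scene" or "top"; returns a dict with "frame" (400x640x3 uint8, blue, green, red), "mtx" (3x3 intrinsics, pixels), "R" (3x3) and "t" (3): a world point X has camera coordinates R X + t. Camera axes: x right, y down, z forward; pixel columns grow to the right and rows downward; lengths in mm; the calibration is good to about 2 mm. A picture is of the moment at which its call begins. There is no depth.
- job_done(): hands the job in; it is judged then, once.
Trained networks look in the newest picture that a camera, given by its name, has taken for a name from the list of things; names that differ only in an ending like _2 or _b are one class to them, and where a whole thing is asked for, a point or a joint stands for the part that bears it (a point fixed in the world has none). Each returns a list of dicts, best first, with "conf" (0 to 1); they miss things now and then, are a little off and sometimes report something else, mostly with a low value. They report only what shows in the picture. A call takes as long as a camera call.
- look_for(query, camera): "xy" ([column, row] in pixels, amid what is visible of it).
The state is a dict: "t": time; "joints": joint angles; "qvel": joint speeds; "tau": joint torques, N m; "eef_pos": TCP position; "tcp_rot": TCP orientation; "ft_force": force on the tool from outside, world axes, zero at the start; "moment": the same for the moment, N m; "opening": opening from 0.0 (shut) to 1.0 (fully open); "grip_force": force on a finger pad.
Only numpy, scipy, OpenCV 4.12 (cv2) and the standard library are available. Lean on these libraries where they do the work, as an engineer would, in place of code of your own. Each camera call takes 0.05 s, during which the arm holds its last target. There are 200 camera calls.

## Working session

There is one attempt and no reset: what is moved stays moved. The work goes in short steps, Python scripts to look and compute and a tool call to move; the robot and the scene stay as the last step left them, time stands still between calls to the robot, and variables do not carry over. Pictures are saved under pics/ and viewed, at most 10 in all, crops included, and the job is handed in when it is done.

Besides the shell and the picture viewer there is one more tool, called after ">>>" as name(argument=value, ...), one argument or row to a line, values as JSON. jog_arm: Moves the arm, as the interface text tells. Its arguments: {"type":"object","properties":{"targets":{"type":"array","items":{"type":"object","properties":{"turn":{"type":"array","items":{"type":"number"}},"slide":{"type":"array","items":{"type":"number"}},"claw":{"type":"number"}}}}},"required":["targets"]}

```bash
mkdir -p pics
cat > h.py <<'E'
from cell import *
import numpy as np, cv2
def ray(cam,xy,z):
    K,R,t=np.array(cam["mtx"]),np.array(cam["R"]),np.array(cam["t"]).ravel()
    d=R.T@np.linalg.solve(K,[xy[0],xy[1],1]); c=-R.T@t
    return c+d*(z-c[2])/d[2]
def proj(cam,X):
    K,R,t=np.array(cam["mtx"]),np.array(cam["R"]),np.array(cam["t"]).ravel()
    p=K@(R@np.array(X,float)+t); return p[:2]/p[2]
E
python3 - <<'E'
from h import *
ims=[]
for n in ["scene","top"]:
    c=read_camera(n); cv2.imwrite(f"pics/{n}0.png",c["frame"])
    R=np.array(c["R"]);print(n,"cam at",(-R.T@np.array(c["t"]).ravel()).round())
    for q,z in [("stop_top",100.5),("stop_lobe",94),("stop_box",50),("dial_end",95),("dial_box",50),("dumbbell",26),("cup",45),("stopwatch",8),("jar",32)]:
        for r in look_for(q,n)[:3]:
            print(n,q,np.round(r["xy"],1),round(r["conf"],2),ray(c,r["xy"],z).round(1))
s=state();print(s["eef_pos"],s["tcp_rot"],s["t"],s["opening"])
E
```

```text
scene cam at [ 992. -637.  717.]
scene stop_top [315.8 171.1] 0.66 [500.8 116.5 100.5]
scene stop_lobe [316.2 168.4] 0.71 [488.9 137.   94. ]
scene stop_box [318.3 188.1] 0.59 [515.7 107.6  50. ]
scene dial_end [243.9 242.3] 0.8 [ 516.4 -215.    95. ]
scene dial_box [247.  256.1] 0.78 [ 519.6 -215.4   50. ]
scene dumbbell [388.2 253.7] 0.63 [793.1   1.5  26. ]
scene cup [273.7 188.4] 0.65 [401.1  38.5  45. ]
scene stopwatch [205.1 324.8] 0.89 [ 546.9 -389.2    8. ]
scene jar [367.9 148.4] 0.59 [523.  419.6  32. ]
top cam at [ 378.   -3. 1411.]
top stop_top [268.3 226.3] 0.62 [494.3 129.6 100.5]
top stop_lobe [269.5 227. ] 0.92 [492.9 127.   94. ]
top stop_box [269.2 224.1] 0.94 [504.9 132.3  50. ]
top dial_end [389.  227.8] 0.66 [ 488.  -195.6   95. ]
top dial_box [384.3 228.3] 0.56 [ 490.5 -189.    50. ]
top dumbbell [314.9 129.3] 0.63 [784.2   2.3  26. ]
top cup [301.8 263.5] 0.74 [395.   41.6  45. ]
top cup [267.7 224.8] 0.24 [503.5 137.   45. ]
top stopwatch [447.2 204.9] 0.91 [ 560.2 -378.2    8. ]
top jar [270.5 226.9] 0.66 [498.6 130.3  32. ]
top jar [170.7 219.1] 0.56 [523.2 414.6  32. ]
[176.17919158 599.6551102  214.6518757 ] [ 3.14154442e+00 -7.83729453e-06  2.85577566e+00] 1.0 0.9983339444483375
```

View pics/top0.png

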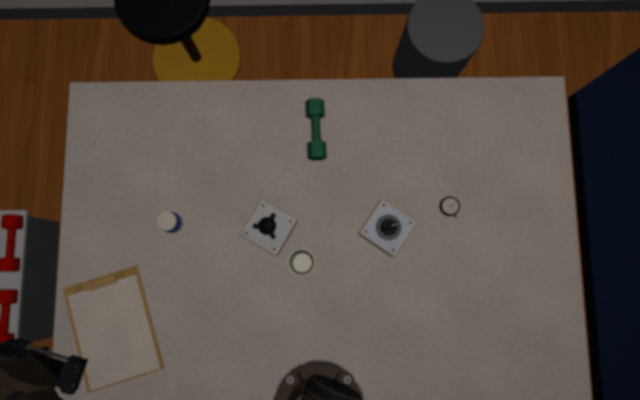

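View pics/scene0.png

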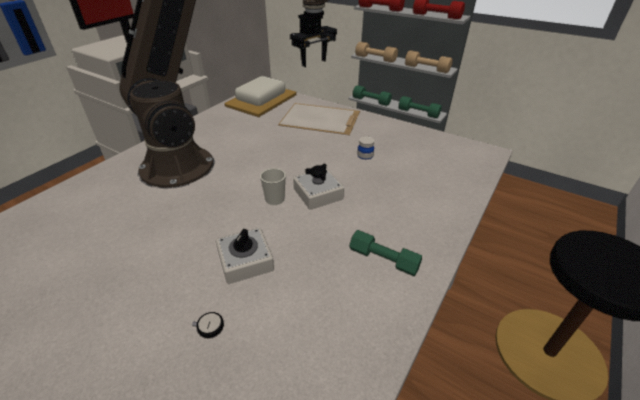

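```bash
cat > fit.py <<'E'
from h import *
from scipy.optimize import minimize
S=8
def parts(x,y,th,dz=0):
    a=np.linspace(0,2*np.pi,40)[:-1]; P=[]
    for zs in [(78,94+0)]:
        pass
    core=[(x+26*np.cos(b),y+26*np.sin(b),z-dz) for b in a for z in (78,94)]+[(x+16*np.cos(b),y+16*np.sin(b),100.-dz) for b in a]
    P.append(core)
    for k in range(3):
        t=th+k*2*np.pi/3; c,s=np.cos(t),np.sin(t); l=[(0,-7),(0,7)]+[(33+7*np.cos(g),7*np.sin(g)) for g in np.linspace(-np.pi/2,np.pi/2,9)]
        P.append([(x+u*c-v*s,y+u*s+v*c,z-dz) for u,v in l for z in (78,94)])
    return P
def render(cam,p,box,dz=0):
    x0,y0,w,h=box; m=np.zeros((h*S,w*S),np.uint8)
    for Q in parts(*p,dz):
        q=np.array([(proj(cam,X)-[x0,y0]+.5)*S for X in Q]).astype(np.int32)
        cv2.fillConvexPoly(m,cv2.convexHull(q),1)
    return cv2.resize(m.astype(np.float32),(w,h),interpolation=cv2.INTER_AREA)
def fit(cams,p0,w=13,dz=0,mark=None,use=("top","scene")):
    data=[]
    for n in use:
        c=cams[n]; ctr=np.round(proj(c,[p0[0],p0[1],88])).astype(int); b=(ctr[0]-w,ctr[1]-w,2*w,2*w)
        g=c["frame"][b[1]:b[1]+2*w,b[0]:b[0]+2*w].max(2).astype(np.float32)
        data.append((c,b,g))
    def cost(p):
        e=0
        for c,b,g in data:
            m=cv2.GaussianBlur(render(c,p,b,dz),(0,0),.7); yy,xx=np.mgrid[-w:w,-w:w]; k=np.hypot(xx,yy)<w-1
            o=(g<95).astype(np.float32) if 0 else np.clip((130-g)/90,0,1)
            e+=((m-o)[k]**2).sum()
        return e
    best=None
    for th in np.radians(np.arange(0,120,15)):
        r=minimize(cost,[p0[0],p0[1],th],method="Nelder-Mead",options=dict(initial_simplex=[[p0[0],p0[1],th],[p0[0]+6,p0[1],th],[p0[0],p0[1]+6,th],[p0[0],p0[1],th+.2]],maxiter=120))
        if best is None or r.fun<best.fun: best=r
    return best
E
python3 - <<'E'
from fit import *
cams={n:read_camera(n) for n in("top","scene")}
for use in [("top",),("scene",),("top","scene")]:
    r=fit(cams,(497,130),use=use); print(use,r.x[:2].round(1),np.degrees(r.x[2]).round(1)%120,r.fun)
a=cams["top"]["frame"][190:260,230:310]; b=cams["scene"]["frame"][150:220,280:360]
for i,(n,(x0,y0)) in enumerate([("top",(230,190)),("scene",(280,150))]):
    im=[a,b][i]=None if 0 else cv2.resize(cams[n]["frame"][y0:y0+70,x0:x0+80],None,fx=5,fy=5,interpolation=cv2.INTER_CUBIC) if 1 else 0
E
python3 - <<'E'
from fit import *
out=[]
for n,(x0,y0) in [("top",(230,190)),("scene",(280,150))]:
    c=read_camera(n); im=cv2.resize(c["frame"][y0:y0+70,x0:x0+80],None,fx=5,fy=5,interpolation=cv2.INTER_CUBIC); out.append(im)
    g=c["frame"].max(2); p=look_for("stop_top",n)[0]["xy"]; print(g[int(p[1])-8:int(p[1])+9:2,int(p[0])-14:int(p[0])+15:2])
cv2.imwrite("pics/crop.png",np.hstack(out))
E
```

```text
('top',) [497.5 135.5] 89.6 2.8094229698181152
('scene',) [496.5 132.8] 86.5 24.706411361694336
('top', 'scene') [496.7 134.8] 88.8 30.38701820373535
[[118 118 118 105  59  21   9  11  12  11  42 102 117 117 117]
 [116 113 106  64  16  10   9  13  15  13  29  86 116 119 117]
 [ 94  78  63  25   7   9  12  17  19  17  16  58 110 118 118]
 [ 52  22  19   8   9   8  15  18  19  20  12  47 107 118 119]
 [ 71  38  31  13   8   9  12  17  17  17  12  55 109 117 118]
 [109  97  88  42   9  10  11  14  14  14  19  74 115 118 118]
 [118 117 112  80  28  11   7  10  10  12  40  97 117 119 119]
 [117 118 118 111  82  46  27  23  18  18  46 102 117 118 119]
 [116 116 117 117 113 102  87  84  67  25  29  85 117 119 119]]
[[152 154 155 155 155 156 160 152 137 132 131  92  37 116 157]
 [155 156 157 154 154 155 133  63  31  26  26  14  15  98 156]
 [154 155 149 100  76  76  29  20  16  16  14  16  17 108 157]
 [157 155 131  27  14  10  18  13  19  19  20  18  19  76 152]
 [153 156 139  31  15  14  12  16  17  25  22  20  13  70 147]
 [153 150 148  99  93  72  20  14  17  22  19  15  17 116 146]
 [133 142 141 142 140 137  82  18  11  11  10  11  22 123 145]
 [140 141 140 142 141 142 105  59  49  48  35  10  21 122 145]
 [141 141 144 142 145 141  92  70  69  68  68  43  70 137 145]]
```

View pics/crop.png

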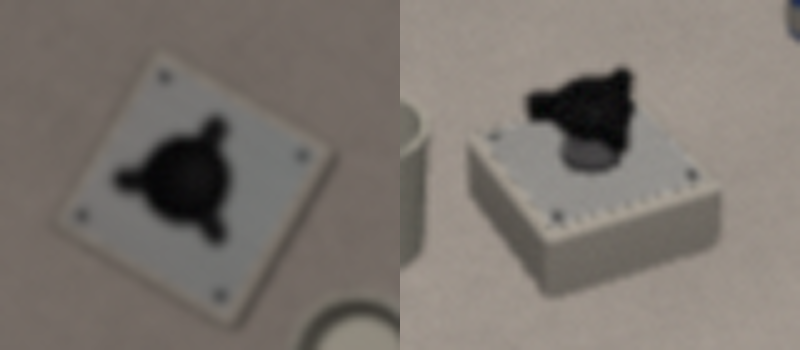

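The head shows at about (267,226) in the top view and about (317,172) in the scene view. Fitting both views puts it at (497, 134), with lobes at about 89°, 209° and -31°. The cup is nearby at (396, 40). I'll shut the fingers and move above the head.

>>> jog_arm(
  targets=[
    {"turn":[0,0,0],"slide":[32,-46.5,0],"claw":0},
    {"turn":[0,0,0],"slide":[32,-46.5,0],"claw":0},
    {"turn":[0,0,0],"slide":[32,-46.5,0],"claw":0},
    {"turn":[0,0,0],"slide":[32,-46.5,0],"claw":0},
    {"turn":[0,0,0],"slide":[32,-46.5,0],"claw":0},
  ],
)

```text
t: 1.92
eef_pos: [337.0, 365.7, 214.9]
tcp_rot: [3.141, 0.0, 2.856]
ft_force: [1.0, 0.3, 0.1]
opening: 0.529
grip_force: 0.0
```

>>> jog_arm(
  targets=[
    {"turn":[0,0,0],"slide":[32,-46.5,0],"claw":0},
    {"turn":[0,0,0],"slide":[32,-46.5,0],"claw":0},
    {"turn":[0,0,0],"slide":[32,-46.5,0],"claw":0},
    {"turn":[0,0,0],"slide":[32,-46.5,0],"claw":0},
    {"turn":[0,0,0],"slide":[0,0,0],"claw":0},
  ],
)

```text
t: 2.55
eef_pos: [465.9, 178.5, 214.6]
tcp_rot: [3.141, 0.001, 2.851]
ft_force: [0.3, 0.1, -0.2]
opening: 0.021
grip_force: 0.0
```

>>> jog_arm(
  targets=[
    {"turn":[0,0,0],"slide":[31,-44.5,0],"claw":0},
    {"turn":[0,0,0],"slide":[0,0,-45],"claw":0},
    {"turn":[0,0,0],"slide":[0,0,-40],"claw":0},
    {"turn":[0,0,0],"slide":[0,0,-15],"claw":0},
    {"turn":[0,0,0],"slide":[0,0,0],"claw":0},
  ],
)

```text
t: 3.18
eef_pos: [495.0, 137.2, 114.6]
tcp_rot: [-3.141, -0.001, 2.856]
ft_force: [0.2, -0.3, 0.1]
opening: 0.007
grip_force: 0.0
```

Run:
```python
from h import *
out=[]
for n,(x0,y0) in [("top",(230,190)),("scene",(280,120))]:
    c=read_camera(n); f=c["frame"].copy()
    out.append(cv2.resize(f[y0:y0+100,x0:x0+80],None,fx=5,fy=5,interpolation=cv2.INTER_CUBIC))
cv2.imwrite("pics/over.png",np.hstack(out)); s=state();print(s["eef_pos"],s["ft_force"])
```

```text
[495.6732216  137.15318659 115.8144082 ] [ 0.5914601   0.20859245 -0.09230711]
```

View pics/over.png

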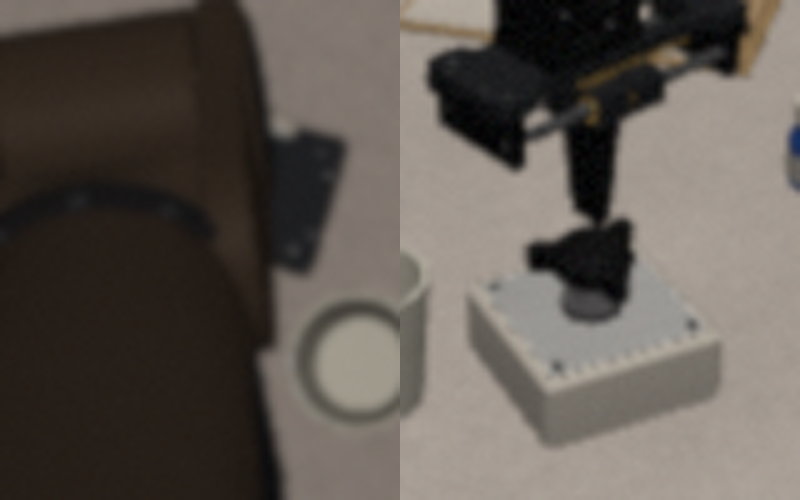

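The fingertip is over the head, at about (600,215) in the right crop, with a small gap below it. I'll lower it gently.

>>> jog_arm(
  targets=[
    {"turn":[0,0,0],"slide":[2,-2,-8],"claw":0},
    {"turn":[0,0,0],"slide":[0,0,-6],"claw":0},
    {"turn":[0,0,0],"slide":[0,0,-2],"claw":0},
    {"turn":[0,0,0],"slide":[0,0,-2],"claw":0},
    {"turn":[0,0,0],"slide":[0,0,0],"claw":0},
  ],
)

```text
t: 3.9
eef_pos: [497.5, 134.6, 97.1]
tcp_rot: [3.141, 0.001, 2.856]
ft_force: [-0.4, -0.8, 5.4]
opening: 0.007
grip_force: 2.9
```

In contact at 5.4 N, with the head about 3.5 mm in.

>>> jog_arm(
  targets=[
    {"turn":[0,0,0],"slide":[0,0,-2],"claw":0},
    {"turn":[0,0,0],"slide":[0,0,-1.5],"claw":0},
    {"turn":[0,0,0],"slide":[0,0,-1],"claw":0},
    {"turn":[0,0,0],"slide":[0,0,0],"claw":0},
  ],
)

```text
t: 4.4
eef_pos: [497.5, 134.6, 92.5]
tcp_rot: [3.141, 0.001, 2.856]
ft_force: [-0.6, -0.2, 6.2]
opening: 0.002
grip_force: 2.9
```

>>> jog_arm(
  targets=[
    {"turn":[0,0,0],"slide":[0,0,-1],"claw":0},
    {"turn":[0,0,0],"slide":[0,0,-0.5],"claw":0},
    {"turn":[0,0,0],"slide":[0,0,0],"claw":0},
  ],
)

```text
t: 4.78
eef_pos: [497.5, 134.6, 91.1]
tcp_rot: [3.141, 0.001, 2.856]
ft_force: [-0.8, -0.2, 6.9]
opening: 0.005
grip_force: 3.1
```

>>> jog_arm(
  targets=[
    {"turn":[0,0,0],"slide":[0,0,-0.5],"claw":0},
    {"turn":[0,0,0],"slide":[0,0,0],"claw":0},
  ],
)

```text
t: 5.03
eef_pos: [497.5, 134.7, 90.6]
tcp_rot: [3.141, 0.001, 2.856]
ft_force: [0.0, -1.2, 6.4]
opening: 0.008
grip_force: 3.1
```

>>> jog_arm(
  targets=[
    {"turn":[0,0,0],"slide":[0,0,5],"claw":0},
    {"turn":[0,0,0],"slide":[0,0,20],"claw":0},
    {"turn":[0,0,0],"slide":[0,0,0],"claw":0},
    {"turn":[0,0,0],"slide":[0,0,0],"claw":0},
    {"turn":[0,0,0],"slide":[0,0,0],"claw":0},
  ],
)

```text
t: 5.65
eef_pos: [496.9, 134.6, 114.5]
tcp_rot: [-3.141, -0.001, 2.856]
ft_force: [0.5, 0.0, 0.1]
opening: 0.002
grip_force: 0.0
```

Run:
```python
from h import *
c=read_camera("scene"); f=c["frame"]
a=cv2.imread("pics/scene0.png")
r=lambda f:cv2.resize(f[150:220,280:360],None,fx=5,fy=5,interpolation=cv2.INTER_CUBIC)
cv2.imwrite("pics/latch.png",np.hstack([r(a),r(f)])); s=state();print(s["eef_pos"],s["ft_force"],s["t"])
th=np.radians(74);e1=np.array([np.cos(th),np.sin(th)]);e2=np.array([-e1[1],e1[0]])
for u,v in [(42,38),(42,28),(42,10),(42,5),(42,2)]: print(u,v,(np.array([497,134])+u*e1+v*e2).round(1))
```

```text
[496.95786661 134.63190465 114.60445697] [ 0.26322283 -0.22114304  0.1862058 ] 5.7
42 38 [472.  184.8]
42 28 [481.7 182.1]
42 10 [499.  177.1]
42 5 [503.8 175.8]
42 2 [506.7 174.9]
```

View pics/latch.png

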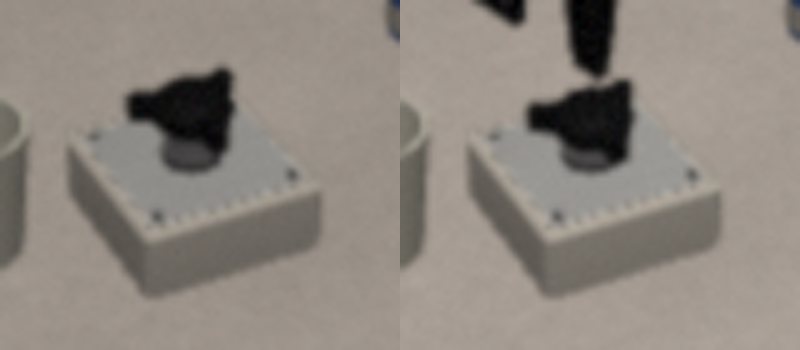

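The right crop shows the head still down (top at about row 85 instead of 70), untwisted, with a gap below the finger. Next I'll move beside the +y lobe, on its -x side, and lower the fingertip to z = 76.

>>> jog_arm(
  targets=[
    {"turn":[0,0,0],"slide":[-25,50,0],"claw":0},
    {"turn":[0,0,0],"slide":[0,0,0],"claw":0},
    {"turn":[0,0,0],"slide":[0,0,-20],"claw":0},
    {"turn":[0,0,0],"slide":[0,0,-19],"claw":0},
    {"turn":[0,0,0],"slide":[0,0,0],"claw":0},
  ],
)

```text
t: 6.32
eef_pos: [471.8, 184.1, 75.1]
tcp_rot: [-3.14, -0.002, 2.856]
ft_force: [-0.2, 0.2, 0.7]
opening: -0.001
grip_force: 0.0
```

>>> jog_arm(
  targets=[
    {"turn":[0,0,0],"slide":[5,-1.4,0],"claw":0},
    {"turn":[0,0,0],"slide":[5,-1.4,0],"claw":0},
    {"turn":[0,0,0],"slide":[4,-1.1,0],"claw":0},
    {"turn":[0,0,0],"slide":[0,0,0],"claw":0},
  ],
)

```text
t: 6.82
eef_pos: [486.9, 181.3, 76.7]
tcp_rot: [3.14, 0.001, 2.855]
ft_force: [-1.4, 5.8, 1.1]
opening: 0.003
grip_force: 2.2
```

The push comes back mostly along +y, so the narrow fingertip is riding on the round end of the lobe. I'll back off, shift inward and push again.

>>> jog_arm(
  targets=[
    {"turn":[0,0,0],"slide":[-10,3,0],"claw":0},
    {"turn":[0,0,0],"slide":[-1.5,-6,0],"claw":0},
    {"turn":[0,0,0],"slide":[5,-1.4,0],"claw":0},
    {"turn":[0,0,0],"slide":[4,-1.1,0],"claw":0},
    {"turn":[0,0,0],"slide":[0,0,0],"claw":0},
  ],
)

```text
t: 7.45
eef_pos: [484.1, 175.1, 76.1]
tcp_rot: [3.141, 0.0, 2.855]
ft_force: [-0.0, 0.8, -0.4]
opening: 0.003
grip_force: 0.0
```

Run:
```python
from h import *
c=read_camera("scene"); f=c["frame"]
cv2.imwrite("pics/side.png",cv2.resize(f[140:210,280:360],None,fx=8,fy=8,interpolation=cv2.INTER_CUBIC)); s=state();print(s["eef_pos"],s["ft_force"],s["t"])
```

```text
[483.93119686 175.17205377  76.08491158] [ 0.22806483 -1.16521146  0.25142368] 7.5
```

View pics/side.png

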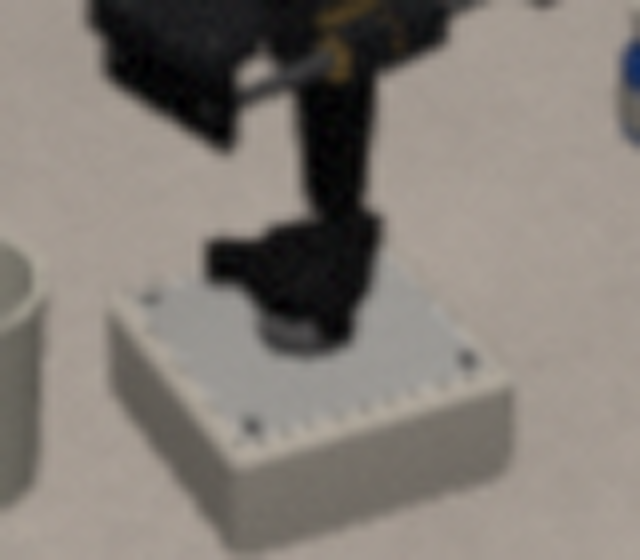

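The finger at about (335,200) is behind the head, next to the far lobe at (365,225). The head is still down and untwisted. Pushing on in small steps.

>>> jog_arm(
  targets=[
    {"turn":[0,0,0],"slide":[3,-0.8,0],"claw":0},
    {"turn":[0,0,0],"slide":[3,-0.8,0],"claw":0},
    {"turn":[0,0,0],"slide":[0,0,0],"claw":0},
  ],
)

```text
t: 7.88
eef_pos: [489.9, 173.7, 76.1]
tcp_rot: [3.141, 0.0, 2.856]
ft_force: [-1.8, 1.4, -1.0]
opening: 0.001
grip_force: 0.7
```

>>> jog_arm(
  targets=[
    {"turn":[0,0,0],"slide":[3,-0.8,0],"claw":0},
    {"turn":[0,0,0],"slide":[3,-0.8,0],"claw":0},
    {"turn":[0,0,0],"slide":[0,0,0],"claw":0},
  ],
)

```text
t: 8.25
eef_pos: [496.0, 172.1, 76.2]
tcp_rot: [3.141, 0.0, 2.856]
ft_force: [-0.9, 2.8, 1.5]
opening: 0.005
grip_force: 1.3
```

>>> jog_arm(
  targets=[
    {"turn":[0,0,0],"slide":[3,-0.8,0],"claw":0},
    {"turn":[0,0,0],"slide":[3,-0.9,0],"claw":0},
    {"turn":[0,0,0],"slide":[0,0,0],"claw":0},
  ],
)

```text
t: 8.62
eef_pos: [501.9, 170.2, 76.1]
tcp_rot: [3.142, 0.0, 2.856]
ft_force: [-2.3, 2.1, 0.4]
opening: 0.006
grip_force: 1.2
```

Run:
```python
from h import *
c=read_camera("scene"); f=c["frame"]
cv2.imwrite("pics/side2.png",cv2.resize(f[140:210,280:360],None,fx=8,fy=8,interpolation=cv2.INTER_CUBIC)); s=state();print(s["eef_pos"],s["ft_force"],s["moment"],s["t"])
```

```text
[501.88165841 170.21641477  76.09242242] [-2.16882357  2.03416832  1.00126213] [0.34883338 0.29734626 0.0379573 ] 8.675
```

View pics/side2.png

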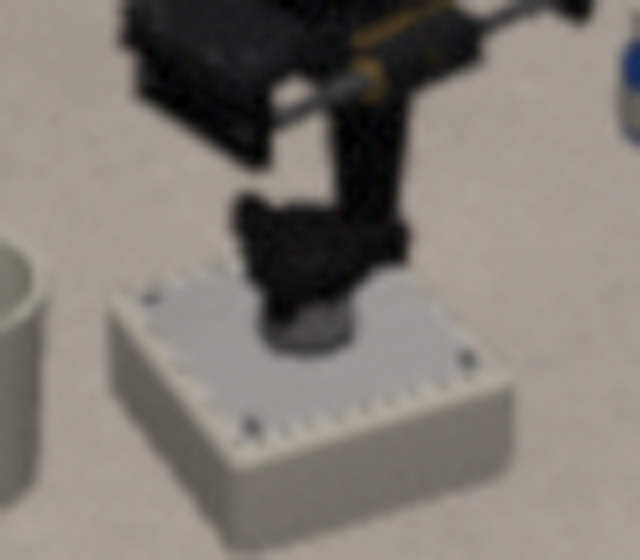

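The head has turned: its lobes are now at about (250,205) and (395,240), and it seems to have sprung up. I'll push slightly further to be sure, then back off.

>>> jog_arm(
  targets=[
    {"turn":[0,0,0],"slide":[2.5,-0.8,0],"claw":0},
    {"turn":[0,0,0],"slide":[0,0,0],"claw":0},
  ],
)

```text
t: 8.93
eef_pos: [504.1, 169.4, 76.0]
tcp_rot: [-3.141, -0.0, 2.856]
ft_force: [-2.6, 0.5, -0.5]
opening: -0.0
grip_force: 1.1
```

>>> jog_arm(
  targets=[
    {"turn":[0,0,0],"slide":[-12,3.4,0],"claw":0},
    {"turn":[0,0,0],"slide":[-18,10,0],"claw":0},
    {"turn":[0,0,0],"slide":[-10,20,0],"claw":0},
    {"turn":[0,0,0],"slide":[0,0,50],"claw":0},
    {"turn":[0,0,0],"slide":[0,30,50],"claw":0},
  ],
)

```text
t: 9.55
eef_pos: [462.8, 233.0, 177.2]
tcp_rot: [-3.141, -0.001, 2.855]
ft_force: [1.1, 0.0, -0.1]
opening: 0.004
grip_force: 0.0
```

>>> jog_arm(
  targets=[
    {"turn":[0,0,0],"slide":[-20,50,20],"claw":0},
    {"turn":[0,0,0],"slide":[-20,50,0],"claw":0},
    {"turn":[0,0,0],"slide":[-20,50,0],"claw":0},
    {"turn":[0,0,0],"slide":[0,0,0],"claw":0},
    {"turn":[0,0,0],"slide":[0,0,0],"claw":0},
  ],
)

```text
t: 10.18
eef_pos: [403.3, 382.9, 196.0]
tcp_rot: [-3.141, 0.0, 2.857]
ft_force: [-0.3, -0.6, -0.1]
opening: 0.006
grip_force: 0.0
```

Run:
```python
from fit import *
cams={n:read_camera(n) for n in("top","scene")}
for dz in (0,8):
    r=fit(cams,(497,134),dz=dz); print(dz,r.x[:2].round(1),np.degrees(r.x[2]).round(1)%120,r.fun)
a=cv2.imread("pics/scene0.png"); r=lambda f:cv2.resize(f[150:220,280:360],None,fx=5,fy=5,interpolation=cv2.INTER_CUBIC)
d=[np.abs(cams[n]["frame"].astype(int)-cv2.imread(f"pics/{n}0.png"))[s].max() for n,s in (("scene",np.s_[150:220,255:360]),("top",np.s_[190:260,230:320]))]; print("diff",d)
cv2.imwrite("pics/end.png",np.hstack([r(a),r(cams["scene"]["frame"])])); s=state(); print(s["eef_pos"],s["t"],s["ft_force"])
```

```text
0 [496.7 134.8] 87.9 25.765323638916016
8 [495.4 137.2] 90.2 47.76340103149414
diff [np.int64(11), np.int64(12)]
[404.14585724 382.2313728  196.16491297] 10.275 [ 1.0266471  -0.22884366  0.01062913]
```

View pics/end.png

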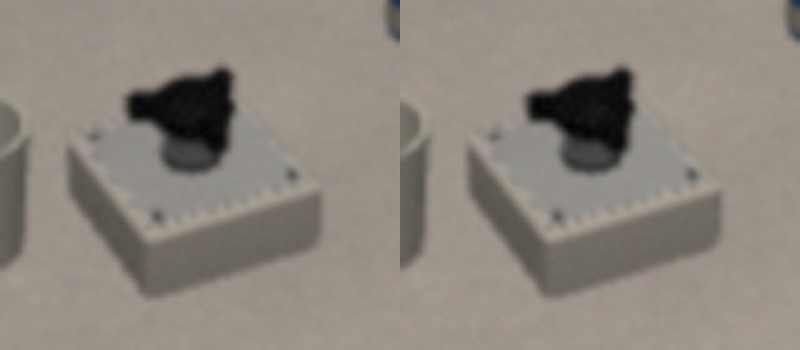

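The right crop matches the starting view on the left: head up, untwisted, and the surroundings unchanged (largest difference 12 grey levels). Handing in.

```bash
python3 -c "
from cell import *
print(job_done())"
```

```text
the job is handed in; nothing more can be done
None
```

I pressed the stop button until it latched and stayed down by itself, then turned it clockwise by a lobe until it sprang back up. The last pictures show it up and untwisted, with no change around the stop box. The job is handed in; no verdict was returned.

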